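# Shut and lock the loaded tray of the LED board tester

### The arm

A 6-joint arm with a two-finger parallel gripper is mounted at the origin on a cart in front of the work surface, level with it; the furniture and walls round the work are solid. World frame = base frame: x ahead of the robot, y to its left, z up, the work surface at z = 0. Lengths are in m, angles in rad, forces in N, time in s.
With the tool pointing down it reaches from about 0.3 to 0.775 m from the base axis. Payload 14.6 kg.
Tool frame: the origin (TCP) lies at the very end of the fingers, on their centre line; the grasp point (between the pads) lies 19 mm behind it; z points along the fingers, y is the line along which they close (so a half turn about z gives the same grasp; the last joint's range is limited). The gripper opens to 85 mm and grips with 20 to 120 N. Pads are 22 mm wide; open, the fingers measure 114 mm over their backs; the gripper's body (76 mm by 85 mm) begins 54 mm behind the grasp point. The pads swing forward as they close: fully open they stand 13 mm farther back than shut.
Start: joints at [1.116, 0.3, 1.521, -0, 1.321, -0.067], TCP at [0.208, 0.509, 0.231] pointing down, gripper open.
Joint ranges: [-3.03, 3.03], [-0.79, 2.21], [0.23, 2.52], [-1.04, 4.18], [0, 3.07], [-2.55, 2.55]. Speed limits (rad/s): [2.22, 2.22, 2.57, 3.14, 3.14, 3.14].

### API

Orientations are given as a rotation vector (axis times angle).
In Python, from plant import bot gives the robot as it stands.
- The arm moves only by the shell command python3 -m handwheel 'ROWS' [OPENING] [FORCE]. ROWS is a JSON object of lists of equal length, an entry for each row: "xyz": the shift along the tool's x, y, z in mm, a list of three; "turn": the turn about the tool's z in degrees. A call has 1 to 10 rows; each row shifts and turns the commanded pose from where the row before left it, along the tool's axes as they then stand; what a row does not reach is not made up. A row lasts 1/10 s, in which the tool goes at most 50 mm and 8.59 degrees, less where a joint would pass 70% of its speed; a pose out of reach is approached as far as the arm can. A call is refused whole if a number of a shift passes 50 or a number of a turn 8.59, either way. A call with a gripper value outside its range is refused whole. OPENING is the finger opening in mm, from 0 to 85.4, set as the call begins (- or left out, the last holds). The fingers move at their own pace and stop on an object; FORCE is the grip in N (left out, the last holds). Time passes only in rows, so rows that do not move let the fingers close. It gives the time, the measured TCP pose, the force, the opening and the grip force at its end, in the units of the state.
- bot.state(): the state, without advancing time (a new reading comes with each control period).
- bot.capture(name): name is "side" or "top"; returns a dict with "image" (420x560x3 uint8, red, green, blue), "fx", "fy", "cx", "cy" (pixels), "D" ([k1, k2, p1, p2, k3] as OpenCV has them; the pictures are not rectified), "view" (4x4, takes a point from world to camera coordinates). Camera axes: x right, y down, z forward; pixel columns grow to the right and rows downward; lengths in m; the calibration is good to about 2 mm. A picture is of the moment at which its call begins. There is no depth.
- bot.finish_job(): hands the job in; it is judged then, once.
The state is a dict: "t": time; "q": joint angles; "qd": joint speeds; "effort": joint torques, N m; "tcp_pos": TCP position; "ee_rot": TCP orientation; "force": force on the tool from outside, world axes, zero at the start; "torque": the same for the moment, N m; "width": finger opening in m; "finger_force": force on a finger pad.
Only numpy, scipy, OpenCV 4.12 (cv2) and the standard library are available. Lean on these libraries where they do the work, as an engineer would, in place of code of your own. Each camera call takes 0.05 s, during which the arm holds its last target. There are 200 camera calls.

### The job

Get the LED board ready for testing: with your fingertips push the tray that holds the green LED board fully home into the tester, and then push the red lock knob on top of the tester all the way to that tray's side. Only push: do not pick anything up or touch the board, leave the other tray drawn out as it is with the cleaning block in it, and do not disturb the things standing around.

Things in the scene. Friction and masses are not known exactly. Their poses are not given: they have to be found in the camera images.
- tester: white bench tester for LED boards, fixed to the table; housing 150 mm deep (its x), 236 mm wide (its y), flat top 80 mm above the table. Origin: centre of its underside on the table; x points from its front (the face with the two trays, turned to the robot) to its back, y to its left as seen by the robot, z up. Housing front at x = -75 mm. Two bays side by side: the left tray's centre line at y = +57 mm, the right tray's at y = -57 mm
- left_tray (a joint): the left tray of the tester: a slide along the tester's own x axis, value in m, 0 = fully home (a hard stop), up to 0.115 drawn out towards the robot (the tester's -x). Friction about 2.5 N, it stays where it is left. Aluminium tray floor, upper face 20 mm above the table, inside 130 x 86 mm, with 14 mm low walls, and a blue upright front panel 106 mm wide (along y), 12 mm thick, its faces from 16 to 68 mm above the table. Drawn out 75 to 105 mm at the start
- left_tray_front (a point): centre of the outer (robot-side) face of the left tray's blue front panel, 42 mm above the table; it moves with the tray. With the tray home it lies at x -87 mm, y +57 mm in the tester's frame; axes as the tester's
- right_tray (a joint): the right tray of the tester: a slide along the tester's own x axis, value in m, 0 = fully home (a hard stop), up to 0.115 drawn out towards the robot (the tester's -x). Friction about 2.5 N, it stays where it is left. Aluminium tray floor, upper face 20 mm above the table, inside 130 x 86 mm, with 14 mm low walls, and a blue upright front panel 106 mm wide (along y), 12 mm thick, its faces from 16 to 68 mm above the table. Drawn out 75 to 105 mm at the start
- right_tray_front (a point): centre of the outer (robot-side) face of the right tray's blue front panel, 42 mm above the table; it moves with the tray. With the tray home it lies at x -87 mm, y -57 mm in the tester's frame; axes as the tester's
- lock (a joint): the lock slide on top of the tester: slides along the tester's y axis, value in m, 0 in the middle (neither tray locked), +0.05 at its hard stop on the left (left tray locked), -0.05 at its hard stop on the right (right tray locked). Starts within 0.012 of the middle; friction about 2 N, it stays where it is left
- lock_knob (a point): centre of the top of the lock's upright red knob, 116 mm above the table, at x = -20 mm and y = the lock's value in the tester's frame; the knob is round, 20 mm across over its top 14 mm, 14 mm across below; it stands on a steel slide plate 26 mm (x) by 30 mm (y), whose top is 8 mm above the housing top; no part of the robot need go below that plate
- led_board: loose green square LED board, 62 x 62 x 6 mm, 16 white and yellow LEDs, lying flat in one of the two trays, left or right; origin: centre of its underside, z up
- cleaning_block: loose grey-blue cleaning block, 25 x 60 x 14 mm, lying in the other tray; origin: centre of its underside, z up
- flux_bottle: bystander, loose: small amber bottle with red nozzle, 27 mm across, 88 mm tall; origin at the centre of its underside
- solder_spool: bystander, loose: white and blue solder spool, 57x53x53 mm; origin at the centre of its underside
- masking_roll: bystander, loose: black tape roll, 62x59x19 mm; origin at the centre of its underside
- wood_stamp: bystander, loose: wooden hand stamp, 19x26x56 mm; origin at the centre of its underside
- tumbler: bystander, loose: small clear plastic tumbler, 44 mm across, 64 mm tall; origin at the centre of its underside
Things that resemble listed ones, but are neither listed nor needed, are in the scene too. Several things have the shape of the led_board; the one meant has the colours described above.

How it is judged:
On the way, in this order (a step that is already met when the one before it is completed fails the run):
1. the tray with the LED board is fully home (((y of led_board in the frame of tester above 0 m and value of joint left_tray below 0.004 m) or (y of led_board in the frame of tester below 0 m and value of joint right_tray below 0.004 m))), for 0.2 s.
2. the lock is at its stop on that tray's side (((y of led_board in the frame of tester above 0 m and value of joint left_tray below 0.004 m and value of joint lock above 0.045 m) or (y of led_board in the frame of tester below 0 m and value of joint right_tray below 0.004 m and value of joint lock below -0.045 m))), for 0.2 s.
At the end, for the whole second after the job is handed in: The tray with the LED board is home (within 4 mm), the lock is within 5 mm of its stop on that side, the board lies at rest in that tray inside the tester; the other tray is still where it was (10 mm) with the cleaning block in it (((y of led_board in the frame of tester above 0 m and value of joint left_tray below 0.004 m and value of joint lock above 0.045 m) or (y of led_board in the frame of tester below 0 m and value of joint right_tray below 0.004 m and value of joint lock below -0.045 m)) and x of led_board in the frame of tester above -0.06 m and z of led_board in the frame of tester below 0.03 m and linear speed of led_board below 0.02 m/s); the robot touches nothing.
It fails at once if the tray that holds the cleaning block was moved more than 10 mm ((y of led_board in the frame of tester above 0 m and distance of right_tray_front from where it was at the start of the episode above 0.01 m) or (y of led_board in the frame of tester below 0 m and distance of left_tray_front from where it was at the start of the episode above 0.01 m)).
It fails at once if the LED board was lifted or tipped out of its tray (z of led_board in the frame of tester above 0.035 m or angle between led_board's own z axis and vertical above 0.3 rad).
It fails at once if the LED board was touched by the robot's fingers with more than 3 N (contact force between the fingers and led_board above 3 N).
It fails at once if the cleaning block was moved more than 15 mm or lifted (distance of cleaning_block from where it was at the start of the episode above 0.015 m or z of cleaning_block in the frame of tester above 0.032 m).
It fails at once if a thing standing around the tester was moved more than 20 mm (distance of any of flux_bottle, solder_spool, masking_roll, wood_stamp, tumbler from where it was at the start of the episode above 0.02 m).
It also fails if it takes over 48 s, if anything falls off the work surface, if the arm or the gripper's body presses on something with over 40 N, if the wrist force passes 120 N, or if a joint passes its speed limit or range.

## Working session

There is one attempt and no reset: what is moved stays moved. The work goes in short steps, Python scripts to look and compute and a shell command to move; the robot and the scene stay as the last step left them, time stands still between calls to the robot, and variables do not carry over. Pictures are saved under pics/ and viewed, at most 10 in all, crops included, and the job is handed in when it is done.

```bash
mkdir -p pics; cat > h.py <<'E'
import numpy as np,cv2
from plant import bot
def cap(n,f=None):
    c=bot.capture(n)
    if f: cv2.imwrite('pics/'+f,c['image'][:,:,::-1])
    return c
def K(c): return np.array([[c['fx'],0,c['cx']],[0,c['fy'],c['cy']],[0,0,1.]])
def toplane(c,uv,z):
    u=cv2.undistortPoints(np.array([[uv]],float),K(c),np.array(c['D']))[0,0]
    V=np.array(c['view']);R=V[:3,:3];o=-R.T@V[:3,3];d=R.T@np.array([u[0],u[1],1])
    return o+d*(z-o[2])/d[2]
def proj(c,P):
    V=np.array(c['view']);return cv2.projectPoints(np.array(P,float).reshape(-1,3),cv2.Rodrigues(V[:3,:3])[0],V[:3,3],K(c),np.array(c['D']))[0][:,0]
E
python3 - <<'E'
from h import *
for n in('top','side'):
    c=cap(n,n+'0.png'); V=np.array(c['view']); print(n,c['fx'],-V[:3,:3].T@V[:3,3])
s=bot.state();print(s['t'],s['tcp_pos'],s['ee_rot'],s['width'])
E
```

```text
top 417.5069998647285 [ 0.47973871 -0.08479759  1.02500933]
side 478.8468857580173 [ 0.594115   -1.05308117  0.8094138 ]
0.1 [0.20789363 0.5089601  0.2307643 ] [-6.05356558e-01 -3.08244130e+00  1.63815684e-03] 0.08535166119811227
```

View pics/top0.png

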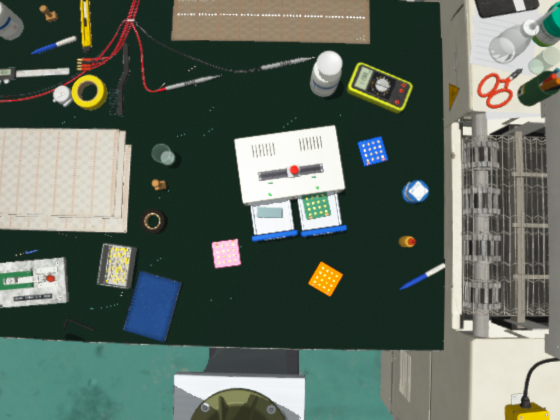

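View pics/side0.png

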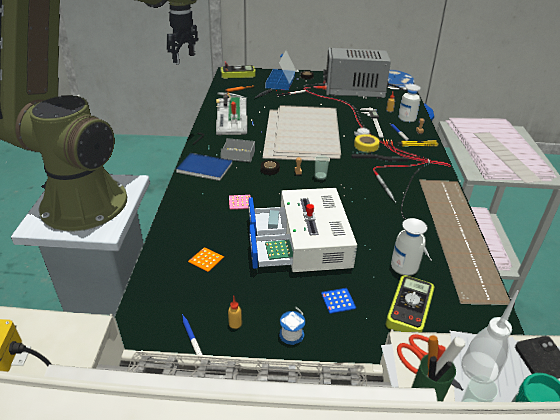

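The top picture shows the tester at about (290,165). A green board lies in the right-hand tray at (316,207) and the grey-blue block in the left tray at (270,212). The pink (226,253), orange (325,278) and blue (373,151) squares are look-alikes: they are the wrong colour and lie on the table. I'll confirm this in a crop.

```bash
python3 - <<'E'
import cv2
a=cv2.imread('pics/top0.png')[115:255,220:360];cv2.imwrite('pics/ctop.png',cv2.resize(a,(560,560),interpolation=cv2.INTER_CUBIC))
E
```

```text
(no output)
```

View pics/ctop.png

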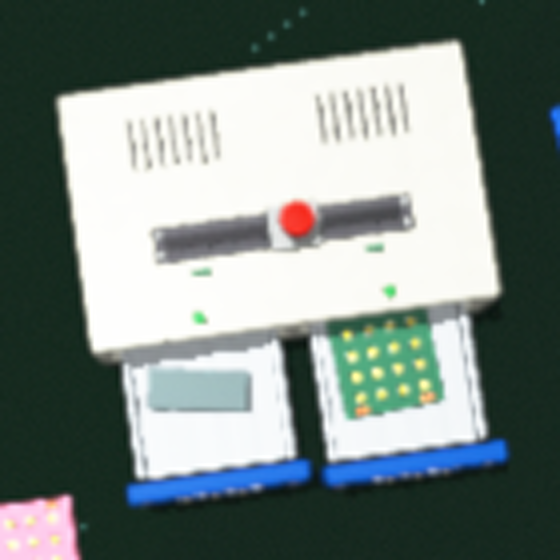

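The crop confirms it: the green board is in the right tray at crop (390,365), and the block is in the left tray at (200,390). The housing top corners are at crop (58,97), (461,42), (499,295) and (92,353), and the knob is at (297,218).

```bash
python3 - <<'E'
from h import *
c=cap('top')
f=lambda p,z:toplane(c,(220+(p[0]-1.5)/4,115+(p[1]-1.5)/4),z)
C=[f(p,.08)[:2] for p in[(58,97),(461,42),(499,295),(92,353)]]
L=np.array([[.075,.118],[.075,-.118],[-.075,-.118],[-.075,.118]]);C=np.array(C)
m=C.mean(0);D=C-m;th=np.arctan2((L[:,0]*D[:,1]-L[:,1]*D[:,0]).sum(),(L*D).sum())
R=np.array([[np.cos(th),-np.sin(th)],[np.sin(th),np.cos(th)]])
print('origin',m,'deg',np.degrees(th),'res mm',1e3*(C-(L@R.T+m)).round(4).tolist().__len__(),(1e3*(D@R-L)).round(1).tolist())
for n,p,z in[('knob',(297,218),.116),('rt outerL',(325,485),.068),('rt outerR',(507,462),.068),('lt outerL',(128,505),.068),('lt outerR',(311,482),.068),('block',(200,390),.034)]:
    P=f(p,z)[:2];print(n,P.round(4),'tester',((P-m)@R).round(4))
for n,l in [('rt home face',[-.087,-.057]),('rt drawn',[-.087-.09,-.057]),('knob0',[-.02,0])]: print(n,R@l+m)
for n,p in [('bottle',(407,242)),('spool',(415,191)),('roll',(153,221)),('stamp',(158,185)),('tumbler',(163,155))]: print(n,toplane(c,p,.05)[:2].round(3))
rv=np.array(bot.state()['ee_rot']);print(cv2.Rodrigues(rv)[0].round(3))
E
```

```text
origin [ 0.6562614  -0.10713798] deg 9.459218212960936 res mm 4000.0 [[-0.4, -0.7], [-0.3, 0.1], [0.7, 1.0], [0.1, -0.5]]
knob [ 0.6373 -0.117 ] tester [-0.0204 -0.0066]
rt outerL [ 0.4916 -0.1381] tester [-0.1675 -0.0035]
rt outerR [ 0.5073 -0.2425] tester [-0.1692 -0.1091]
lt outerL [ 0.4775 -0.0257] tester [-0.163   0.1097]
lt outerR [ 0.4931 -0.1301] tester [-0.1647  0.0042]
block [ 0.5466 -0.0645] tester [-0.1011  0.0601]
rt home face [ 0.57981205 -0.17766101]
rt drawn [ 0.49103579 -0.19245211]
knob0 [ 0.63653334 -0.11042489]
bottle [ 0.483 -0.39 ]
spool [ 0.604 -0.409]
roll [0.518 0.208]
stamp [0.603 0.201]
tumbler [0.675 0.192]
[[-0.926  0.378 -0.   ]
 [ 0.378  0.926 -0.001]
 [ 0.    -0.001 -1.   ]]
```

```bash
python3 -m handwheel '{"xyz":[[0,0,0],[0,0,0],[0,0,0],[0,0,0],[-5,-37,0],[-5,-37,0],[-5,-37,0],[-5,-37,0],[-5,-37,0],[-5,-37,0]],"turn":[-7.93,-7.93,-7.93,-7.93,0,0,0,0,0,0]}' 0 40; python3 -m handwheel '{"xyz":[[-5,-37,0],[-5,-37,0],[-5,-37,0],[-5,-37,0],[-5,-37,0],[-5,-37,0],[-5,-37,0],[-5,-37,0],[0,0,0],[0,0,0]],"turn":[0,0,0,0,0,0,0,0,0,0]}'
cat >> h.py <<'E'
M=np.array([.6563,-.1071]);T=np.radians(9.46);R2=np.array([[np.cos(T),-np.sin(T)],[np.sin(T),np.cos(T)]])
def st():
    s=bot.state();p=np.array(s['tcp_pos']);A=cv2.Rodrigues(np.array(s['ee_rot']))[0]
    print('t',s['t'],'tester mm',(1e3*((p[:2]-M)@R2)).round(1),'z',round(p[2]*1e3,1),'x-yaw',np.degrees(np.arctan2(A[1,0],A[0,0])).round(2),'F tester',(np.array(s['force'])[:2]@R2).round(1),round(s['force'][2],1),'w',round(s['width'],4))
if __name__=='__main__': st()
E
python3 h.py
```

```text
t: 1.15
tcp_pos: [0.2742, 0.2937, 0.2311]
ee_rot: [0.261, -3.131, 0.0]
force: [1.0, -0.5, -0.2]
width: 0.0002
finger_force: 0.0
t: 2.15
tcp_pos: [0.3624, 0.0094, 0.2311]
ee_rot: [0.257, -3.131, -0.0]
force: [-0.7, 1.0, 0.9]
width: 0.0004
finger_force: 0.0
t 2.15 tester mm [-270.7  163.3] z 231.1 x-yaw -170.62 F tester [-0.5  1.1] 0.9 w 0.0004
```

```bash
python3 -m handwheel '{"xyz":[[-6,-37,0],[-6,-37,0],[-6,-37,0],[-6,-37,0],[-6,-37,0],[-5,-36,0],[0,0,40],[0,0,40],[0,0,40],[0,0,0]],"turn":[0,0,0,0,0,0,0,0,0,0]}'; python3 h.py
```

```text
t: 3.15
tcp_pos: [0.4318, -0.1999, 0.1073]
ee_rot: [0.262, -3.124, -0.007]
force: [-0.4, 0.5, 1.2]
width: -0.0003
finger_force: 0.0
t 3.15 tester mm [-236.8  -54.7] z 107.3 x-yaw -170.41 F tester [-0.3  0.6] 1.2 w -0.0003
```

```bash
python3 -m handwheel '{"xyz":[[0,-2,25],[0,0,25],[0,0,24],[0,0,0],[-10,0,0],[-10,0,0],[-10,0,0],[-5,0,0],[0,0,0],[0,0,0]],"turn":[0,0,0,0,0,0,0,0,0,0]}'; python3 h.py;  python3 - <<'E'
from h import *
a=cap('side','s1.png')['image'][180:300,200:360,::-1];cv2.imwrite('pics/s1c.png',cv2.resize(a,None,fx=5,fy=5,interpolation=cv2.INTER_CUBIC))
E
```

```text
t: 4.15
tcp_pos: [0.4683, -0.1985, 0.0373]
ee_rot: [0.26, -3.131, -0.0]
force: [0.4, 0.4, -0.4]
width: -0.0002
finger_force: 0.0
t 4.15 tester mm [-200.5  -59.2] z 37.3 x-yaw -170.49 F tester [0.4 0.3] -0.4 w -0.0002
```

View pics/s1c.png

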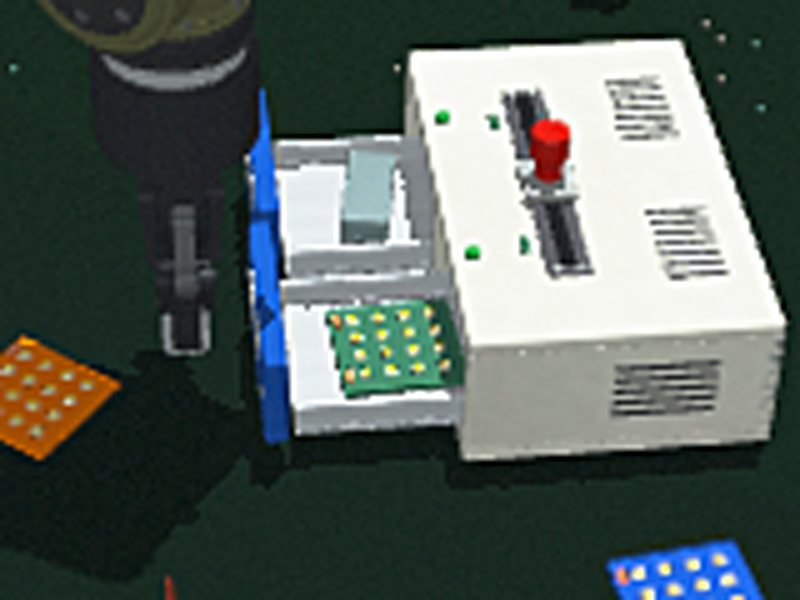

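The side crop shows the closed fingers in front of the right blue panel with clear air between, nothing else near. I'll push steadily.

```bash
python3 -m handwheel '{"xyz":[[-5,0,0],[-5,0,0],[-5,0,0],[-5,0,0],[-7,0,0],[-8,0,0],[-8,0,0],[-8,0,0],[-8,0,0],[-8,0,0]],"turn":[0,0,0,0,0,0,0,0,0,0]}'; python3 h.py; python3 -m handwheel '{"xyz":[[-8,0,0],[-7,0,0],[-5,0,0],[-4,0,0],[-3,0,0],[-2,0,0],[-2,0,0],[0,0,0]],"turn":[0,0,0,0,0,0,0,0]}'; python3 h.py
```

```text
t: 5.2
tcp_pos: [0.5351, -0.1873, 0.0372]
ee_rot: [0.26, -3.131, -0.0]
force: [-3.9, 0.6, 0.3]
width: -0.0004
finger_force: 1.5
t 5.2 tester mm [-132.7  -59.2] z 37.2 x-yaw -170.5 F tester [-3.7  1.2] 0.3 w -0.0004
t: 6.0
tcp_pos: [0.5653, -0.1825, 0.0373]
ee_rot: [-0.26, 3.13, -0.0]
force: [0.0, -0.3, 0.2]
width: -0.0004
finger_force: 0.0
t 6.0 tester mm [-102.2  -59.4] z 37.3 x-yaw -170.5 F tester [-0.  -0.3] 0.2 w -0.0004
```

```bash
python3 -m handwheel '{"xyz":[[-2,0,0],[-1,0,0],[-1,0,0],[-1,0,0],[-1,0,0],[0,0,0]],"turn":[0,0,0,0,0,0]}'; python3 h.py
```

```text
t: 6.6
tcp_pos: [0.5711, -0.1815, 0.0373]
ee_rot: [-0.26, 3.13, -0.0]
force: [-0.5, -0.6, -1.1]
width: -0.0001
finger_force: 0.5
t 6.6 tester mm [-96.2 -59.4] z 37.3 x-yaw -170.5 F tester [-0.6 -0.5] -1.1 w -0.0001
```

```bash
python3 -m handwheel '{"xyz":[[-1,0,0],[-1,0,0],[-1,0,0],[-1,0,0]],"turn":[0,0,0,0]}'; python3 h.py; python3 - <<'E'
from h import *
a=cap('side','s2.png')['image'][180:300,200:360,::-1];cv2.imwrite('pics/s2c.png',cv2.resize(a,None,fx=5,fy=5,interpolation=cv2.INTER_CUBIC))
E
```

```text
t: 7.0
tcp_pos: [0.5713, -0.1814, 0.0373]
ee_rot: [0.259, -3.122, -0.002]
force: [-44.8, -5.4, 26.1]
width: 0.0001
finger_force: 22.7
t 7.0 tester mm [-96.1 -59.3] z 37.3 x-yaw -170.52 F tester [-45.1   2. ] 26.1 w 0.0001
```

View pics/s2c.png

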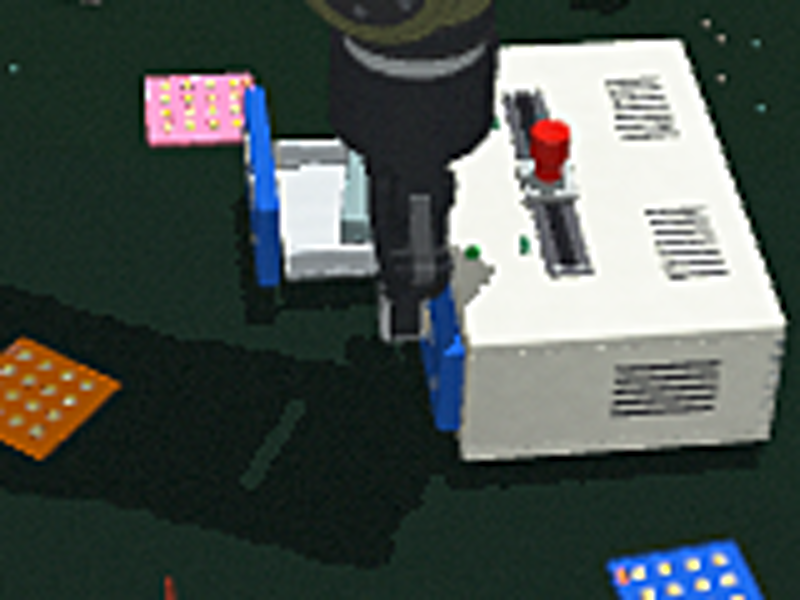

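The side crop shows the right panel flush with the housing, with 45 N at the stop, and the left tray unchanged. Next is the lock: back off, rise, and cross to the knob's left side.

```bash
python3 -m handwheel '{"xyz":[[15,0,0],[20,0,0],[0,0,-45],[0,0,-45],[0,0,-45],[0,0,-15],[0,0,0]],"turn":[0,0,0,0,0,0,0]}'; python3 h.py; python3 -m handwheel '{"xyz":[[0,35,0],[0,35,0],[0,35,0],[-36,0,0],[-36,0,0],[-36,0,0],[0,0,0],[0,0,0]],"turn":[0,0,0,0,0,0,0,0]}'; python3 h.py
```

```text
t: 7.75
tcp_pos: [0.5414, -0.1868, 0.1901]
ee_rot: [-0.26, 3.126, -0.004]
force: [-0.1, 1.1, -0.9]
width: 0.0
finger_force: 0.0
t 7.75 tester mm [-126.4  -59.8] z 190.1 x-yaw -170.49 F tester [0.1 1.1] -0.9 w 0.0
t: 8.55
tcp_pos: [0.6292, -0.0648, 0.185]
ee_rot: [0.261, -3.128, -0.001]
force: [-0.7, 0.6, -0.3]
width: 0.0003
finger_force: 0.0
t 8.55 tester mm [-19.8  46.1] z 185.0 x-yaw -170.47 F tester [-0.6  0.7] -0.3 w 0.0003
```

```bash
python3 -m handwheel '{"xyz":[[0,0,30],[0,0,30],[0,0,25],[0,0,0]],"turn":[0,0,0,0]}'; python3 h.py; python3 - <<'E'
from h import *
a=cap('side','s3.png')['image'][180:300,200:360,::-1];cv2.imwrite('pics/s3c.png',cv2.resize(a,None,fx=5,fy=5,interpolation=cv2.INTER_CUBIC))
E
```

```text
t: 8.95
tcp_pos: [0.627, -0.0651, 0.0986]
ee_rot: [0.259, -3.125, -0.002]
force: [-0.0, -0.9, -0.6]
width: 0.0001
finger_force: 0.0
t 8.95 tester mm [-22.   46.2] z 98.6 x-yaw -170.53 F tester [-0.2 -0.9] -0.6 w 0.0001
```

View pics/s3c.png

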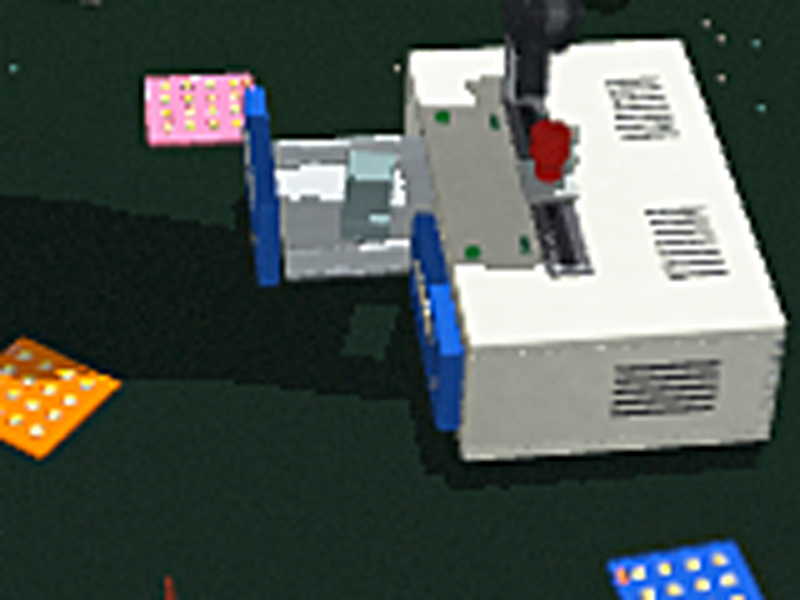

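The fingers stand to the left of the knob (crop 550,150) and the tray is flush. I'll push it right.

```bash
python3 -m handwheel '{"xyz":[[-2,-6,0],[0,-6,0],[0,-6,0],[0,-6,0],[0,-6,0],[0,-7,0],[0,-7,0],[0,-7,0],[0,-6,0],[0,-4,0]],"turn":[0,0,0,0,0,0,0,0,0,0]}'; python3 h.py; python3 -m handwheel '{"xyz":[[0,-3,0],[0,-2,0],[0,-2,0],[0,-1,0],[0,0,0]],"turn":[0,0,0,0,0]}'; python3 h.py
```

```text
t: 10.0
tcp_pos: [0.6417, -0.1255, 0.1023]
ee_rot: [-0.26, 3.131, -0.0]
force: [1.2, 2.8, 1.6]
width: 0.0002
finger_force: 1.1
t 10.0 tester mm [-17.4 -15.8] z 102.3 x-yaw -170.51 F tester [1.7 2.6] 1.6 w 0.0002
t: 10.5
tcp_pos: [0.6429, -0.1329, 0.1022]
ee_rot: [0.26, -3.131, 0.0]
force: [0.3, 1.9, 0.2]
width: -0.0001
finger_force: 0.6
t 10.5 tester mm [-17.5 -23.3] z 102.2 x-yaw -170.5 F tester [0.7 1.8] 0.2 w -0.0001
```

```bash
python3 -m handwheel '{"xyz":[[0,-1,0],[0,-1,0],[0,-1,0],[0,-1,0],[0,0,0]],"turn":[0,0,0,0,0]}'; python3 h.py
```

```text
t: 11.0
tcp_pos: [0.6436, -0.1367, 0.1022]
ee_rot: [0.26, -3.131, -0.001]
force: [-0.1, 3.6, 1.0]
width: 0.0002
finger_force: 1.6
t 11.0 tester mm [-17.4 -27.1] z 102.2 x-yaw -170.5 F tester [0.5 3.6] 1.0 w 0.0002
```

```bash
python3 -m handwheel '{"xyz":[[0,-1,0],[0,-1,0],[0,-1,0],[0,-1,0],[0,0,0]],"turn":[0,0,0,0,0]}'; python3 h.py
```

```text
t: 11.5
tcp_pos: [0.6439, -0.1379, 0.1023]
ee_rot: [0.262, -3.129, -0.007]
force: [-5.3, 21.4, 5.8]
width: -0.0001
finger_force: 10.8
t 11.5 tester mm [-17.3 -28.4] z 102.3 x-yaw -170.42 F tester [-1.7 21.9] 5.8 w -0.0001
```

22 N means it is at the stop. I'll back off, rise and check.

```bash
python3 -m handwheel '{"xyz":[[0,15,0],[0,15,0],[0,0,-40],[0,0,-40],[0,0,-40],[40,0,0],[40,0,0],[40,0,0],[40,0,0],[0,0,0]],"turn":[0,0,0,0,0,0,0,0,0,0]}' ; python3 -m handwheel '{"xyz":[[25,35,0],[25,35,0],[25,35,0],[0,35,0],[0,35,0],[0,35,0],[0,0,0],[0,0,0]],"turn":[0,0,0,0,0,0,0,0]}'; python3 - <<'E'
from h import *
c=cap('top','t4.png');a=c['image'][115:255,220:360,::-1];cv2.imwrite('pics/t4c.png',cv2.resize(a,(560,560),interpolation=cv2.INTER_CUBIC))
hv=cv2.cvtColor(c['image'],cv2.COLOR_RGB2HSV)[115:200,225:350];r=((hv[...,0]<6)|(hv[...,0]>174))&(hv[...,1]>150)&(hv[...,2]>90)
y,x=np.nonzero(r);print(((toplane(c,(225+x.mean(),115+y.mean()),.116)[:2]-M)@R2).round(4))
E
```

```text
t: 12.5
tcp_pos: [0.4782, -0.1377, 0.2224]
ee_rot: [0.258, -3.13, 0.001]
force: [-0.1, -0.0, -0.1]
width: -0.0
finger_force: 0.0
t: 13.3
tcp_pos: [0.373, 0.0577, 0.2224]
ee_rot: [-0.263, 3.13, -0.001]
force: [-0.5, -0.8, 0.0]
width: 0.0002
finger_force: 0.0
[-0.0207 -0.0499]
```

View pics/t4c.png

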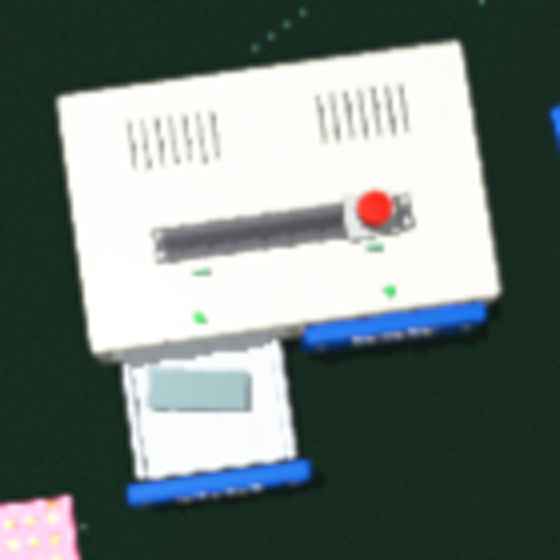

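The knob is at -49.9 mm, the right panel is flush at crop (395,325), and the left tray and block haven't moved.

```bash
python3 -c "
from plant import bot
print(bot.finish_job())"
```

```text
the job is handed in; nothing more can be done
None
```

The right tray with the green LED board is pushed fully home, the lock knob is at its right-hand stop (measured at -49.9 mm), the left tray and its cleaning block are where they started, and the job is handed in; no verdict came back.

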